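# Two clicks of mixing balls

### The job

Two ball dispensers stand on the worktable; go to the one that has the glass bowl under its spout and turn the paddle knob on its top clockwise (seen from above) by exactly two clicks, so that two steel mixing balls, and no more, drop into the bowl, and let go of the knob. Do not push the bowl away and leave the other dispenser's knob as it is.

Things in the scene. Friction and masses are not known exactly. Their poses are not given: they have to be found in the camera images.
- knob_grip (a point): grip point of the knob to be turned: on its vertical axis, 146 mm above the table, 15 mm below the knob's top. The knob is an upright dark wooden paddle, 60 mm long, 12 mm thick, 34 mm tall, to be pinched across its thickness from straight above. x runs along its length (a brass dot on its top marks the -x end), y across its thickness, z up; these axes turn with the knob
- knob (a joint): angle of that knob in rad, 0 at the start, growing clockwise seen from above; end stop at 2.3. It rests in a click every 0.524 rad (30 degrees; 12 dark dots round the lid mark the clicks); about 0.07 N m takes it over the hump between clicks, and once let go it settles into the nearest click. Each click brings the next ball over the spout, where it drops
- dispenser: the dispenser to be used, fixed: round housing on a grey metal pedestal; origin on the knob's axis at table height, -x towards the spout, +x towards the pedestal. Its flat round clear lid (134 mm across, top 118 mm above the table, 9 mm below the paddle's underside) carries only the knob, whose brass dot points over the spout at the start
- bowl: loose clear glass bowl, 151 mm across the rim and 62 mm high, 0.42 kg, standing on the table under the spout of the dispenser to be used; origin at the centre of its underside, z up. The spout's lower edge is 66 mm above the table
- ball_1_center (a point): a steel mixing ball, 18 mm in diameter, 24 g, given at its centre; at the start it lies under the clear lid of the dispenser with the bowl, its centre 101 mm above the table, one click before the spout
- ball_2_center (a point): a steel mixing ball, 18 mm in diameter, 24 g, given at its centre; at the start it lies under the clear lid of the dispenser with the bowl, its centre 101 mm above the table, two clicks before the spout
- ball_3_center (a point): a steel mixing ball, 18 mm in diameter, 24 g, given at its centre; at the start it lies under the clear lid of the dispenser with the bowl, its centre 101 mm above the table, three clicks before the spout; it is to stay in the dispenser
- spare_knob (a joint): angle in rad of the knob of the other dispenser, which is of the same shape and size but has no bowl under its spout; 0 at the start; to be left as it is

How it is judged:
By the outcome, as a careful person would: the job done as asked, in the order asked, and still so for the second after the job is handed in, with the robot touching nothing.
It also fails if it takes over 32 s, if anything falls off the work surface, if the arm or the gripper's body presses on something with over 40 N, if the wrist force passes 120 N, or if a joint passes its speed limit or range.

### The arm

A 6-joint arm with a two-finger parallel gripper is mounted at the origin on a cart in front of the work surface, level with it; the furniture and walls round the work are solid. World frame = base frame: x ahead of the robot, y to its left, z up, the work surface at z = 0. Lengths are in m, angles in rad, forces in N, time in s.
With the tool pointing down it reaches from about 0.275 to 0.875 m from the base axis. Payload 12.5 kg.
Tool frame: the origin (TCP) lies on the centre line of the jaws, within the pads' length; the fingertips stand r.finger_overhang ahead of it and the grasp point (between the pads) lies 3 mm ahead of it (r.finger_overhang is the distance from the TCP to the fingertips, in m); z points along the fingers, y is the direction in which the jaws open and shut (so a half turn about z gives the same grasp; the last joint's range is limited). The gripper opens to 85 mm and grips with 20 to 120 N. Pads are 22 mm wide; open, the fingers measure 114 mm over their backs; the gripper's body (76 mm by 85 mm) begins 54 mm behind the grasp point. The pads swing forward as they close: fully open they stand 13 mm farther back than shut.
Start: joints at [-1.222, 0.351, 1.652, -0, 1.139, -0.085], TCP at [0.231, -0.499, 0.253] pointing down, gripper open.
Joint ranges: [-2.75, 2.75], [-0.79, 2.1], [0.01, 2.65], [-1.57, 4.71], [0.07, 3.14], [-2.87, 2.87]. Speed limits (rad/s): [2.22, 2.22, 2.79, 3.14, 3.14, 3.14].

### API

Orientations are given as a unit quaternion [x, y, z, w].
In Python, from cell import r, optics gives the robot as it stands. The module is installed in compiled form; this text tells all that it offers. Calls block until the motion is done:
- r.move_to(position, orientation): joint-space move of the TCP to a pose.
- r.move_linear(position, rot=None, vel=0.15): straight line of the TCP; rot=None keeps the orientation; vel is the mean speed in m/s.
- r.set_joints(angles): joint-space move.
- r.set_gripper(opening, squeeze=None): opening from 0.0 (shut) to 1.0 (fully open); squeeze is the grip in N (None keeps the last); returns when the fingers have stopped.
- r.sleep(seconds).
- r.inverse_kinematics(position, orientation): joint angles nearest the present ones, or None.
- optics.get_image(name): name is "scene" or "top" or "wrist"; returns a dict with "pixels" (384x512x3 uint8, red, green, blue), "depth" (384x512 float32, m along the optical axis (not along the pixel's ray), 0 where there is no reading), "fx", "fy", "cx", "cy" (pixels), "camera_from_world" (4x4, takes a point from world to camera coordinates); the wrist camera has in their place "mount" (4x4, takes a point from camera to tool coordinates, whose origin is the TCP and whose axes are the flange's). Camera axes: x right, y down, z forward; pixel columns grow to the right and rows downward; lengths in m; the calibration is good to about 2 mm. A picture is of the moment at which its call begins: read the wrist's pose just before it.
A pose or a line that the arm cannot do raises r.PlanningError and nothing moves.
- r.hand_in(): hands the job in, once; it reports no verdict.
Readings, each from a call of its own:
- r.current_t(): time.
- r.current_q(): joint angles.
- r.current_qvel(): joint speeds.
- r.current_effort(): joint torques, N m.
- r.current_tool_pos(): TCP position.
- r.current_ee_rot(): TCP orientation.
- r.current_contact_force(): force on the tool from outside, world axes, zero at the start.
- r.current_torque(): the same for the moment, N m.
- r.current_opening(): opening from 0.0 (shut) to 1.0 (fully open).
Only numpy, scipy, OpenCV 4.12 (cv2) and the standard library are available. Lean on these libraries where they do the work, as an engineer would, in place of code of your own. Each camera call takes 0.05 s, during which the arm holds its last target.

## Working session

There is one attempt and no reset: what is moved stays moved. The work goes in short steps, each a Python script; the robot and the scene stay as the last script left them, time stands still between calls to the robot, and variables do not carry over. Pictures are saved under pics/ and viewed, and the job is handed in when it is done.

```bash
mkdir -p pics
python3 - <<'E'
from cell import r, optics
import cv2,numpy as np,pickle
d={}
for n in("scene","top"):
    i=optics.get_image(n); d[n]=i
    cv2.imwrite(f"pics/{n}0.png",i["pixels"][:,:,::-1])
pickle.dump(d,open("d0.pkl","wb"))
print(r.current_t(),r.finger_overhang,r.current_ee_rot(),d["top"]["camera_from_world"],d["top"]["fx"])
E
```

```text
0.1 0.022 [ 9.76567803e-01  2.15209337e-01 -5.78619675e-05 -5.13772528e-04] [[-1.20413265e-04 -9.99722192e-01 -2.35695799e-02  2.80257850e-01]
 [-9.83498821e-01  4.38247207e-03 -1.80861445e-01  5.10567580e-01]
 [ 1.80914493e-01  2.31588760e-02 -9.83226125e-01  8.47870342e-01]
 [ 0.00000000e+00  0.00000000e+00  0.00000000e+00  1.00000000e+00]] 377.42225989161443
```

View pics/scene0.png

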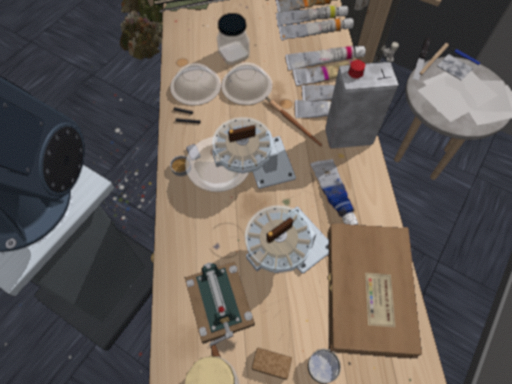

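View pics/top0.png

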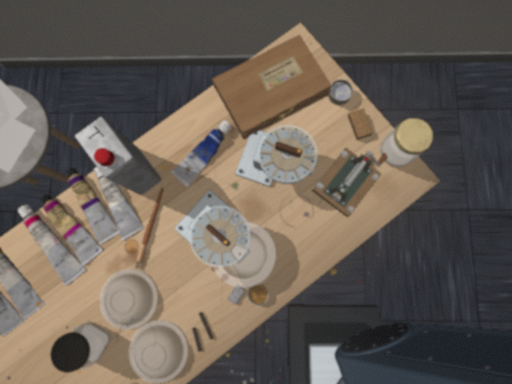

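Run:
```python
import cv2,pickle
d=pickle.load(open("d0.pkl","rb"))
a=d["top"]["pixels"][185:295,165:285,::-1]
b=d["scene"]["pixels"][105:205,160:300,::-1]
cv2.imwrite("pics/a.png",cv2.resize(a,None,fx=5,fy=5,interpolation=cv2.INTER_CUBIC))
cv2.imwrite("pics/b.png",cv2.resize(b,None,fx=5,fy=5,interpolation=cv2.INTER_CUBIC))
```

```text
(no output)
```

View pics/a.png

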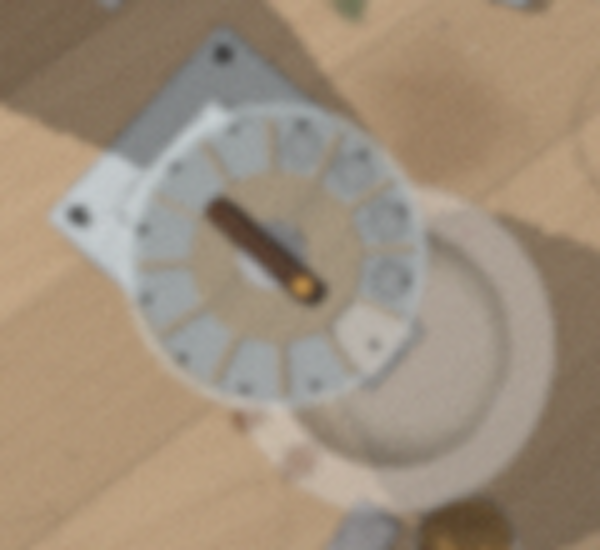

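View pics/b.png

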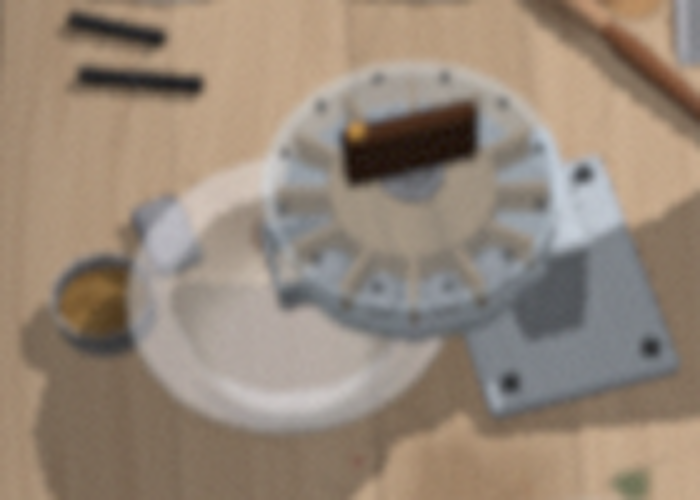

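```bash
cat > h.py <<'E'
import numpy as np
def ray(i,u,v,z,T=None):
    T=np.linalg.inv(i["camera_from_world"]) if T is None else T
    d=T[:3,:3]@np.array([(u-i["cx"])/i["fx"],(v-i["cy"])/i["fy"],1]); o=T[:3,3]
    return o+d*(z-o[2])/d[2]
E
python3 - <<'E'
import pickle,numpy as np
from h import ray
d=pickle.load(open("d0.pkl","rb"))
def A(x,y,z): return ray(d["top"],165+(x+.5)/5-.5,185+(y+.5)/5-.5,z).round(4)
def B(x,y,z): return ray(d["scene"],160+(x+.5)/5-.5,105+(y+.5)/5-.5,z).round(4)
f,n=A(215,208,.161),A(317,293,.161)
print("top",f,n,(f+n)/2,np.linalg.norm(f-n),np.arctan2(*(f-n)[[1,0]]))
print("lid",A(281,254,.118), "spoutdot",A(374,345,.118),"opp",A(177,168,.118))
f,n=B(474,113,.161),B(346,139,.161)
print("scene",f,n,(f+n)/2,np.linalg.norm(f-n),np.arctan2(*(f-n)[[1,0]]))
print("lid",B(413,190,.118))
i=d["top"]
print(i["depth"][235,217])
E
```

```text
top [0.4143 0.3801 0.161 ] [0.3798 0.3377 0.161 ] [0.39705 0.3589  0.161  ] 0.0546626929450059 0.8877698598910365
lid [0.3981 0.3579 0.118 ] spoutdot [0.3595 0.3175 0.118 ] opp [0.4354 0.4039 0.118 ]
scene [0.4189 0.3792 0.161 ] [0.381 0.339 0.161] [0.39995 0.3591  0.161  ] 0.05524898189107195 0.814839078120606
lid [0.4009 0.3571 0.118 ]
0.77089554
```

Run:
```python
import pickle,numpy as np
from cell import r
from scipy.spatial.transform import Rotation as R
d=pickle.load(open("d0.pkl","rb"))
for n in("top","scene"):
    i=d[n];T=np.linalg.inv(i["camera_from_world"]);D=i["depth"]
    v,u=np.mgrid[:384,:512]
    P=np.stack([(u-i["cx"])/i["fx"]*D,(v-i["cy"])/i["fy"]*D,D],-1)@T[:3,:3].T+T[:3,3]
    P=P[(D>0)]
    for lo in (.1,.13,.16,.2):
        m=(P[:,2]>lo)&(P[:,2]<.6)&(P[:,0]>.1)&(abs(P[:,1])<1)
        q=np.unique((P[m][:,:2]/.1).round(),axis=0)*.1
        print(n,lo,P[m][:,2].max().round(3) if m.any() else None,q.round(1).tolist())
def rot(th): c,s=np.cos(th),np.sin(th); return R.from_matrix([[c,s,0],[s,-c,0],[0,0,-1]]).as_quat()
for k in(0,np.pi,-np.pi):
  for dth in(0,-1.047):
    q=r.inverse_kinematics([.398,.358,.28],rot(.86+k+dth)); print(k,dth,None if q is None else np.round(q,3))
```

```text
top 0.1 0.546 [[0.1, 0.1], [0.1, 0.6], [0.1, 0.7], [0.2, 0.0], [0.2, 0.1], [0.2, 0.6], [0.2, 0.7], [0.3, -0.0], [0.3, 0.3], [0.3, 0.4], [0.4, 0.3], [0.4, 0.4], [0.5, 0.0], [0.5, 0.1], [0.5, 0.2], [0.5, 0.3], [0.5, 0.4], [0.5, 0.5], [0.5, 0.6], [0.6, -0.1], [0.6, -0.0], [0.6, 0.1], [0.6, 0.2], [0.6, 0.3], [0.6, 0.5], [0.6, 0.6], [0.7, -0.1], [0.7, -0.0]]
top 0.13 0.546 [[0.1, 0.1], [0.2, 0.0], [0.2, 0.1], [0.3, -0.0], [0.4, 0.3], [0.4, 0.4], [0.5, 0.5], [0.5, 0.6], [0.6, 0.2], [0.6, 0.5], [0.6, 0.6]]
top 0.16 0.546 [[0.1, 0.1], [0.2, 0.0], [0.2, 0.1], [0.3, -0.0], [0.4, 0.3], [0.4, 0.4], [0.5, 0.5], [0.5, 0.6], [0.6, 0.2], [0.6, 0.5], [0.6, 0.6]]
top 0.2 0.546 [[0.1, 0.1], [0.2, 0.0], [0.2, 0.1], [0.3, -0.0], [0.5, 0.5], [0.5, 0.6], [0.6, 0.5], [0.6, 0.6]]
scene 0.1 0.457 [[0.1, 0.1], [0.1, 0.6], [0.1, 0.7], [0.2, 0.0], [0.2, 0.1], [0.2, 0.6], [0.2, 0.7], [0.3, -0.0], [0.3, 0.3], [0.3, 0.4], [0.4, 0.3], [0.4, 0.4], [0.4, 0.9], [0.4, 1.0], [0.5, 0.0], [0.5, 0.1], [0.5, 0.2], [0.5, 0.3], [0.5, 0.4], [0.5, 0.5], [0.5, 0.6], [0.6, -0.1], [0.6, -0.0], [0.6, 0.1], [0.6, 0.2], [0.6, 0.3], [0.6, 0.5], [0.6, 0.6], [0.7, -0.1], [0.7, -0.0]]
scene 0.13 0.457 [[0.1, 0.1], [0.2, 0.0], [0.2, 0.1], [0.3, -0.0], [0.4, 0.3], [0.4, 0.4], [0.5, 0.5], [0.5, 0.6], [0.6, 0.2], [0.6, 0.5], [0.6, 0.6]]
scene 0.16 0.457 [[0.1, 0.1], [0.2, 0.0], [0.2, 0.1], [0.3, -0.0], [0.4, 0.3], [0.4, 0.4], [0.5, 0.5], [0.5, 0.6], [0.6, 0.2], [0.6, 0.5], [0.6, 0.6]]
scene 0.2 0.457 [[0.1, 0.1], [0.2, 0.0], [0.2, 0.1], [0.3, -0.0], [0.5, 0.5], [0.5, 0.6], [0.6, 0.5], [0.6, 0.6]]
0 0 [ 0.646  0.297  1.658 -0.     1.187  1.356]
0 -1.047 [ 0.646  0.297  1.658 -0.     1.187  2.403]
3.141592653589793 0 [ 0.646  0.297  1.658 -0.     1.187 -1.785]
3.141592653589793 -1.047 [ 0.646  0.297  1.658 -0.     1.187 -0.738]
-3.141592653589793 0 [ 0.646  0.297  1.658 -0.     1.187 -1.785]
-3.141592653589793 -1.047 [ 0.646  0.297  1.658 -0.     1.187 -0.738]
```

```bash
cat >> h.py <<'E'
from scipy.spatial.transform import Rotation as R
def rot(th):
    c,s=np.cos(th),np.sin(th); return R.from_matrix([[c,s,0],[s,-c,0],[0,0,-1]]).as_quat()
E
python3 - <<'E'
import pickle,numpy as np,cv2
from cell import r,optics
from h import *
d=pickle.load(open("d0.pkl","rb"))
i=d["scene"];T=np.linalg.inv(i["camera_from_world"]);D=i["depth"]
v,u=np.mgrid[:384,:512]
P=np.stack([(u-i["cx"])/i["fx"]*D,(v-i["cy"])/i["fy"]*D,D],-1)@T[:3,:3].T+T[:3,3]
m=(D>0)&(P[...,2]>.17)&(P[...,0]>.42)&(P[...,1]>.4)&(P[...,1]<.7);Q=P[m];print("can",Q.min(0),Q.max(0))
r.move_to([.398,.358,.28],rot(.86+np.pi))
p,o=r.current_tool_pos(),r.current_ee_rot()
i=optics.get_image("wrist"); pickle.dump((p,o,i),open("w1.pkl","wb"))
print(r.current_t(),p,np.array(i["mount"]).round(3),r.current_q())
cv2.imwrite("pics/w1.png",i["pixels"][:,:,::-1])
E
```

```text
can [0.50698795 0.52266196 0.17017636] [0.63279741 0.64006134 0.24451925]
3.2083 [0.3983911  0.35759446 0.27997353] [[ 0.001 -0.965 -0.262  0.068]
 [ 1.     0.001  0.    -0.001]
 [ 0.    -0.262  0.965 -0.121]
 [ 0.     0.     0.     1.   ]] [ 6.44572086e-01  2.97124151e-01  1.65774059e+00 -7.61012409e-05
  1.18674857e+00 -1.78505755e+00]
```

View pics/w1.png

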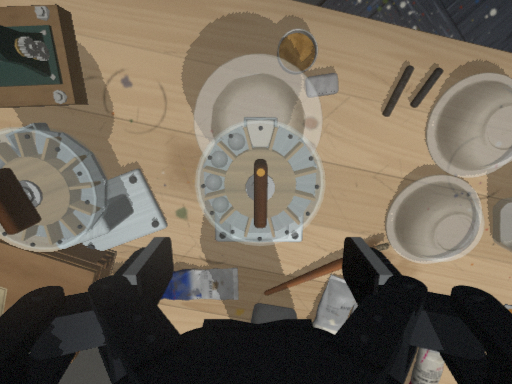

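Run:
```python
import pickle,cv2
p,o,i=pickle.load(open("w1.pkl","rb"))
cv2.imwrite("pics/w1c.png",cv2.resize(i["pixels"][115:245,190:330,::-1],None,fx=4.5,fy=4.5,interpolation=cv2.INTER_CUBIC))
```

```text
(no output)
```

View pics/w1c.png

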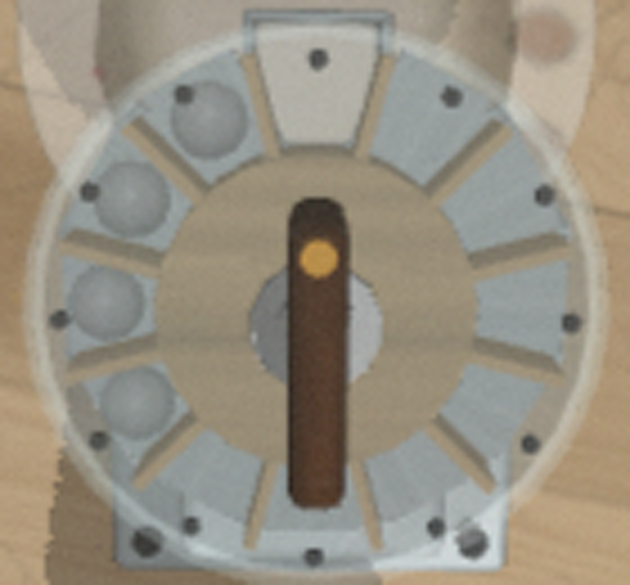

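Run:
```python
import pickle,numpy as np
from h import *
p,o,i=pickle.load(open("w1.pkl","rb"))
T=np.eye(4);T[:3,:3]=R.from_quat(o).as_matrix();T[:3,3]=p;T=T@np.array(i["mount"])
W=lambda x,y,z: ray(i,190+(x+.5)/4.5-.5,115+(y+.5)/4.5-.5,z,T)
ang=lambda v:np.arctan2(v[1],v[0])
a,b,c,e=[W(*k,.118) for k in((318,58),(314,557),(59,320),(571,323))]
print((a+b)/2,(c+e)/2,ang(b-a),ang(c-e)+np.pi/2,np.linalg.norm(a-b),np.linalg.norm(c-e))
f,n=W(316,508,.161),W(319,230,.161)
print((f+n)/2,ang(f-n),np.linalg.norm(f-n))
```

```text
[0.39805039 0.35906397 0.118     ] [0.39833139 0.35910322 0.118     ] 0.8544026764214634 0.8538764003244572 0.11631266608186179 0.1163251324918524
[0.39811551 0.35905314 0.161     ] 0.8521415258768839 0.05628859855522894
```

Run:
```python
import numpy as np
from cell import r
from h import *
q=rot(.854+np.pi)
r.set_gripper(.5)
r.move_linear([.3982,.3590,.20],q,vel=.12)
r.move_linear([.3982,.3590,.150],q,vel=.06)
print(r.current_t(),r.current_tool_pos(),r.current_contact_force().round(2) if hasattr(r.current_contact_force(),'round') else r.current_contact_force())
r.set_gripper(0,30)
print(r.current_t(),r.current_opening(),r.current_contact_force(),r.current_torque(),r.current_q())
```

```text
5.5 [0.39839667 0.35913711 0.15030682] [ 0.31 -0.19  0.33]
5.875 0.13409809643645138 [-8.69259276  4.84873632  9.18499943] [0.84817318 1.35677299 0.01428   ] [ 0.64817021  0.45647535  1.77977247  0.00250133  0.90489549 -1.77801745]
```

Run:
```python
import numpy as np
from cell import r
from h import *
q=rot(.854+np.pi)
p=np.array([.3982,.3590,.150])+.0008*np.array([-.754,.657,0])
r.move_linear(p,q,vel=.02)
print(r.current_t(),r.current_tool_pos(),r.current_contact_force(),r.current_torque())
j=np.array(r.current_q())
for k in range(1,5):
    g=r.inverse_kinematics(p,rot(.854+np.pi-k*np.pi/24)); r.set_joints(g)
    print(k,round(r.current_t(),2),np.round(r.current_contact_force(),1),np.round(r.current_torque(),2),round(r.current_q()[5],3))
r.sleep(.2)
```

```text
6.125 [0.39743074 0.35999872 0.15087999] [-5.57554015  1.39375738  7.26430216] [ 0.24330905  0.75552868 -0.03983457]
1 6.38 [-4.9  1.1  8.7] [0.37 0.91 0.06] -1.645
2 6.64 [-6.9  3.3  7.6] [ 0.54  0.97 -0.05] -1.514
3 6.89 [-6.9  4.2  8.4] [ 0.68  1.01 -0.07] -1.383
4 7.14 [-8.6  5.9  9. ] [0.91 1.15 0.05] -1.252
```

```bash
cat > snap.py <<'E'
import sys,cv2,numpy as np
from cell import optics
a=optics.get_image("top")["pixels"][175:305,155:295,::-1]
b=optics.get_image("scene")["pixels"][95:225,150:310,::-1]
f=lambda x:cv2.resize(x,(400,int(400*x.shape[0]/x.shape[1])),interpolation=cv2.INTER_CUBIC)
a,b=f(a),f(b); b=cv2.copyMakeBorder(b,0,a.shape[0]-b.shape[0],0,0,cv2.BORDER_CONSTANT)
cv2.imwrite(sys.argv[1],np.hstack([a,b]))
E
python3 snap.py pics/s1.png
```

```text
(no output)
```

View pics/s1.png

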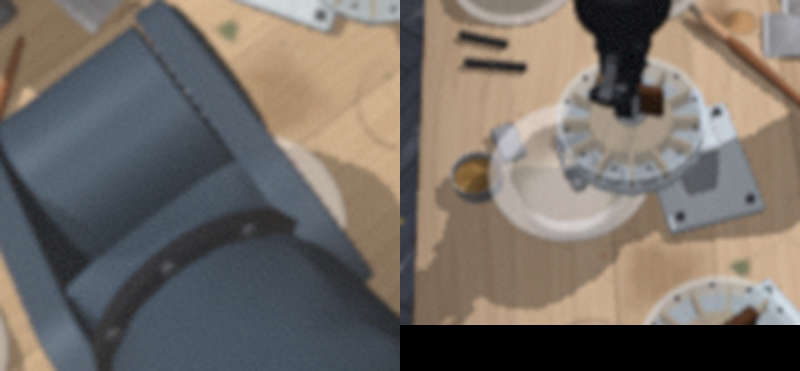

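The arm hides the top view. In the scene view the paddle has turned, and a grey ball seems to be at the spout/bowl near (577,178). Next is the second click.

```bash
python3 - <<'E'
import numpy as np
from cell import r
from h import *
p=np.array([.3982,.3590,.150])+.0008*np.array([-.754,.657,0])
r.sleep(.3)
for k in range(5,9):
    g=r.inverse_kinematics(p,rot(.854+np.pi-k*np.pi/24)); r.set_joints(g)
    print(k,round(r.current_t(),2),np.round(r.current_contact_force(),1),np.round(r.current_torque(),2),round(r.current_q()[5],3))
r.sleep(.5)
E
python3 snap.py pics/s2.png
```

```text
5 8.0 [-8.7  7.   7.3] [1.01 1.18 0.02] -1.121
6 8.25 [-9.4  8.3  6.7] [ 1.18  1.21 -0.05] -0.99
7 8.5 [-9.  10.7  5.3] [ 1.43  1.26 -0.09] -0.859
8 8.76 [-9.  10.9  5.7] [1.5  1.23 0.01] -0.728
```

View pics/s2.png

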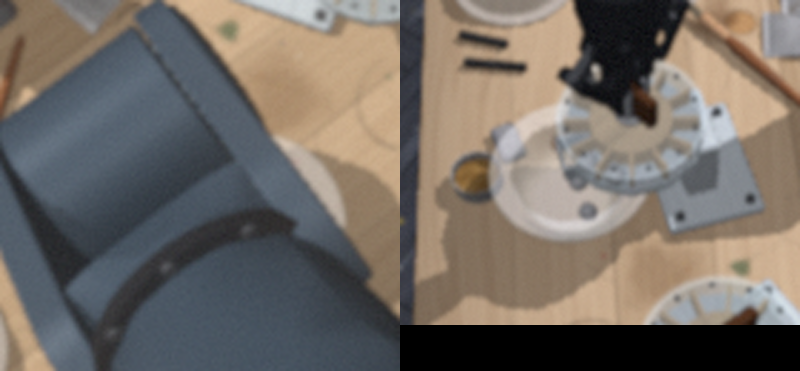

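A ball is visible in the bowl at (588,210), and possibly another at (577,178). I'll release the knob, rise and check.

Run:
```python
import numpy as np,cv2
from cell import r,optics
from h import *
p=np.array([.3982,.3590,.150])+.0008*np.array([-.754,.657,0])
r.set_gripper(.5)
r.move_linear([p[0],p[1],.28],vel=.12)
r.move_to([.398,.358,.28],rot(.86+np.pi))
i=optics.get_image("wrist")
print(r.current_t(),r.current_contact_force())
cv2.imwrite("pics/w2.png",cv2.resize(i["pixels"][20:250,140:400,::-1],None,fx=2.6,fy=2.6,interpolation=cv2.INTER_CUBIC))
cv2.imwrite("pics/w2f.png",i["pixels"][:,:,::-1])
```

```text
12.0333 [-0.18243483 -1.02299844  0.08935144]
```

View pics/w2.png

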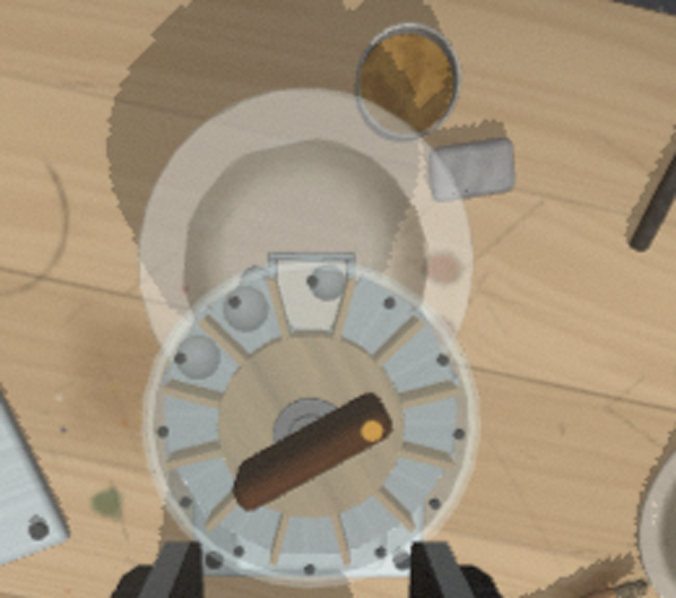

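View pics/w2f.png

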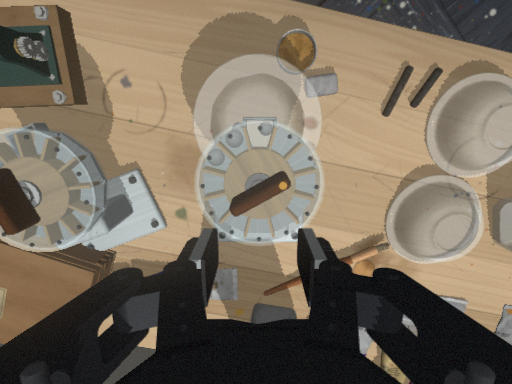

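The paddle has turned 60° and two balls remain under the lid at (245,308) and (198,356). One lower ball shows through the spout at (326,282), and one peeks out at (255,272). I'll look again with the arm out of the way.

```bash
python3 - <<'E'
from cell import r
q=list(r.current_q()); q[0]-=1.0; r.set_joints(q); print(r.current_t())
E
python3 snap.py pics/s3.png
```

```text
13.8917
```

View pics/s3.png

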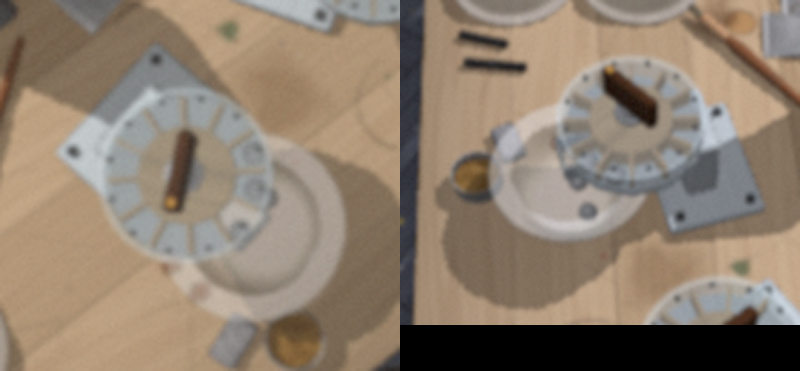

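Run:
```python
import cv2,numpy as np,pickle
from cell import optics
d0=pickle.load(open("d0.pkl","rb"))
s=optics.get_image("scene");t=optics.get_image("top")
f=lambda x:cv2.resize(x[:,:,::-1],(390,290),interpolation=cv2.INTER_CUBIC)
S=lambda i:f(i["pixels"][140:200,180:260]);Tt=lambda i:f(i["pixels"][220:280,205:285])
cv2.imwrite("pics/s4.png",np.vstack([np.hstack([S(d0["scene"]),S(s)]),np.hstack([Tt(d0["top"]),Tt(t)])]))
w=cv2.imread("pics/w2f.png")
cv2.imwrite("pics/w2z.png",cv2.resize(w[105:170,200:290],None,fx=8,fy=8,interpolation=cv2.INTER_CUBIC))
```

```text
(no output)
```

View pics/s4.png

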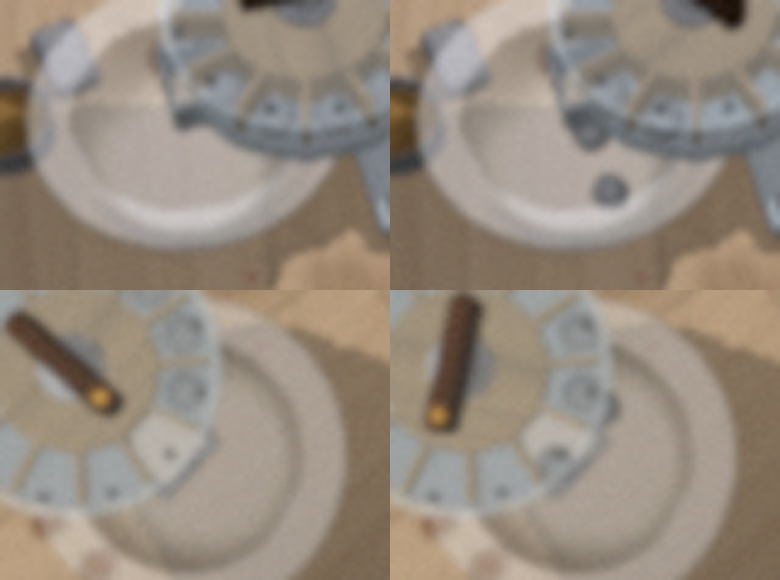

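View pics/w2z.png

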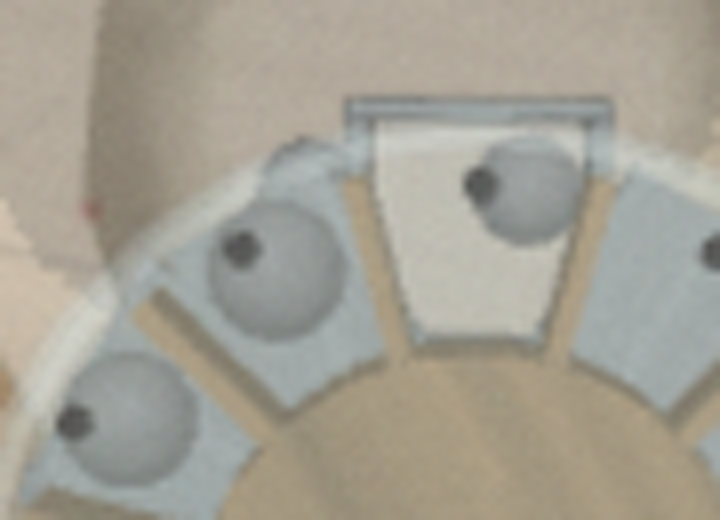

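Both balls are in the bowl. One is at (610,190) in the scene crop. The other is under the spout at (590,130), and its wrist-view diameter (107 px against 137 px for the lid balls) puts it at bowl-bottom depth. The bowl hasn't moved.

```bash
python3 -c "
from cell import r
print(r.current_t(),r.current_contact_force()); r.hand_in()"
```

```text
14.0917 [-0.77426502 -0.01376912  0.15121527]
the job is handed in; nothing more can be done
```

I turned the knob of the dispenser with the bowl 60° clockwise, two clicks, then let go and moved the arm clear. The job was handed in at about 14 s.

- **Balls:** two balls lie in the bowl. Four were visible under the lid at the start, and the two others, including ball 3, are still there.
- **Knob:** in the last wrist picture the paddle rests two clicks round from where it started.
- **Bowl and other dispenser:** the bowl did not visibly move. The arm never went near the other dispenser's knob.
- **Forces:** the readings I took with the knob gripped stayed under about 20 N, mostly a small sideways push while turning.

No check failed. In the scene view the second ball was partly hidden by the spout, so I confirmed it was down in the bowl from its apparent size in the wrist picture.

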